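# Put three containers back on their own dishes

### The job

The vial, the brown bottle and the lidded cup were put back on each other's dishes. Put each upright in the middle of its own: the vial, the narrowest, on the smallest dish, the brown bottle on the middle-sized dish, and the cup, the widest, on the largest (the empty black mat is free to park one on meanwhile). Do not tip any of them over, and leave the tape roll, the clipper comb and the pen pot where they are.

Things in the scene. Friction and masses are not known exactly. Their poses are not given: they have to be found in the camera images.
- vial: Small clear vial with white cap, upright, 25 mm diameter, 50 mm tall; the round body can be gripped from its underside up to 35 mm (not the cap, which gives no grip). Origin: centre of its underside; z up its axis
- brown_bottle: Brown (amber) bottle with white cap, upright, 33 mm diameter, 74 mm tall; the round body can be gripped from its underside up to 52 mm (not the cap, which gives no grip). Origin: centre of its underside; z up its axis
- cup: White plastic sample cup with screw lid, upright, 56 mm tall; lid 46 mm across from 42 to 56 mm height, body 40 mm across below it; grip it across the lid. Origin: centre of its underside; z up its axis
- small_dish: The smallest of three plain round steel dishes, fixed to the counter: 56 mm outside and 50 mm inside diameter, flat inner floor 3 mm and rim 9 mm above the counter. Origin: centre of its underside on the counter; z up
- medium_dish: The middle-sized of three plain round steel dishes, fixed to the counter: 78 mm outside and 72 mm inside diameter, flat inner floor 3 mm and rim 9 mm above the counter. Origin: centre of its underside on the counter; z up
- large_dish: The largest of three plain round steel dishes, fixed to the counter: 104 mm outside and 98 mm inside diameter, flat inner floor 3 mm and rim 9 mm above the counter. Origin: centre of its underside on the counter; z up
- spare_mat: Square black rubber mat, 90 x 90 x 3 mm, fixed to the counter, empty at the start: the free spot. Origin: centre of its underside; its top is 3 mm above the counter; z up. The centres of the mat and the dishes lie 130 mm or more apart, and nothing taller than 80 mm stands within 120 mm of any of these centres.
- tape: Bystander: roll of beige tape lying flat, 98 mm across, 25 mm high, loose; leave it. Origin: centre of its underside
- comb: Bystander: small blue plastic clipper comb lying at the left, 33 x 45 x 20 mm, loose; leave it. Origin: centre of its underside
- pen_pot: Bystander: purple pot with pens at the left side, 85 x 88 x 150 mm, loose; leave it. Origin: centre of its underside. Fixed equipment up to 270 mm tall, not listed, stands along the back and sides of the counter, right side too: enter over its front

How it is judged:
By the outcome, as a careful person would: the job done as asked, in the order asked, and still so for the second after the job is handed in, with the robot touching nothing.
It also fails if it takes over 106 s, if anything falls off the work surface, if the arm or the gripper's body presses on something with over 40 N, if the wrist force passes 120 N, or if a joint passes its speed limit or range.

### The arm

A 6-joint arm with a two-finger parallel gripper is mounted at the origin on a cart in front of the work surface, level with it; the furniture and walls round the work are solid. World frame = base frame: x ahead of the robot, y to its left, z up, the work surface at z = 0. Lengths are in mm, angles in rad, forces in N, time in s.
With the tool pointing down it reaches from about 350 to 975 mm from the base axis. Payload 7.1 kg.
Tool frame: the origin (TCP) lies between the finger pads; the fingertips stand 17 mm ahead of it and the grasp point (between the pads) lies 2 mm behind it; z points along the fingers, y is the line along which they close (so a half turn about z gives the same grasp; the last joint's range is limited). The gripper opens to 88 mm and grips with 3 to 60 N. Pads are 20 mm wide; open, the fingers measure 115 mm over their backs; the gripper's body (75 mm by 178 mm) begins 61 mm behind the grasp point.
Start: joints at [-1.186, 0.423, 1.63, -0, 1.089, -0.019], TCP at [245.588, -574.71, 239.675] pointing down, gripper open.
Joint ranges: [-3, 3], [-0.9, 2.11], [0.09, 2.58], [-1.31, 4.45], [0.11, 2.69], [-2.54, 2.54]. Speed limits (rad/s): [2.39, 2.39, 3.01, 3.14, 3.14, 3.14].

### API

Orientations are given as a rotation vector (axis times angle).
In Python, from workcell import ctrl gives the robot as it stands.
- The arm moves only by the shell command python3 jog.py 'ROWS' [OPENING]. ROWS is one flat JSON list of numbers that holds 1 to 5 rows one after another, with no inner brackets; each row has 6 numbers: dx, dy, dz in units of 20 mm, then a rotation vector rx, ry, rz in rad; each row shifts and turns the commanded pose from where the row before left it, along the tool's axes as they then stand; what a row does not reach is not made up. A row lasts 1/12 s, in which the tool goes at most 41.7 mm and 0.125 rad, less where a joint would pass 70% of its speed; a pose out of reach is approached as far as the arm can. OPENING is the finger opening in mm, set as the command begins (- or left out keeps the last). The fingers move at their own pace and stop on an object; the grip force is fixed at half the most. Time passes only in rows, so rows that do not move let the fingers close. It prints the time, the measured TCP pose, the force, the opening and the grip force at its end. Input that does not fit is refused with a message, and nothing moves.
- ctrl.get_obs(): the state, without advancing time (a new reading comes with each control period).
- ctrl.get_image(name): name is "scene" or "top" or "wrist"; returns a dict with "img" (420x560x3 uint8, red, green, blue), "fx", "fy", "cx", "cy" (pixels), "R" (3x3) and "t" (3): a world point X has camera coordinates R X + t. Camera axes: x right, y down, z forward; pixel columns grow to the right and rows downward; lengths in mm; the calibration is good to about 2 mm. A picture is of the moment at which its call begins. There is no depth.
- ctrl.close_job(): hands the job in; it is judged then, once.
The state is a dict: "t": time; "qpos": joint angles; "qvel": joint speeds; "joint_torque": joint torques, N m; "ee_pos": TCP position; "orientation": TCP orientation; "ft_force": force on the tool from outside, world axes, zero at the start; "moment": the same for the moment, N m; "width": finger opening in mm; "grasp_force": force on a finger pad.
Only numpy, scipy, OpenCV 4.12 (cv2) and the standard library are available. Lean on these libraries where they do the work, as an engineer would, in place of code of your own. Each camera call takes 0.05 s, during which the arm holds its last target. There are 200 camera calls.

## Working session

There is one attempt and no reset: what is moved stays moved. The work goes in short steps, Python scripts to look and compute and a shell command to move; the robot and the scene stay as the last step left them, time stands still between calls to the robot, and variables do not carry over. Pictures are saved under pics/ and viewed, at most 14 in all, crops included, and the job is handed in when it is done.

```bash
ls; mkdir -p pics
python3 - <<'E'
from workcell import ctrl
import cv2
for n in ["scene","top"]:
    d=ctrl.get_image(n); cv2.imwrite(f"pics/{n}0.png",cv2.resize(d["img"][:,:,::-1],(784,588),interpolation=cv2.INTER_CUBIC))
    print(n,d["fx"],d["cx"],d["cy"],d["R"],d["t"])
o=ctrl.get_obs();print(o["t"],o["ee_pos"],o["orientation"],o["width"])
E
```

```text
jog.py
pics
workcell.py
scene 381.2414205779525 275.53531859842974 206.65457608121022 [[-0.83012972 -0.55733426 -0.01622268]
 [-0.40985377  0.62967228 -0.65994902]
 [ 0.37802717 -0.54119437 -0.75113522]] [518.49313235 196.95462416 713.43578811]
top 438.33516700804205 285.52123753922865 216.4604797785261 [[ 0.01645542 -0.99945524 -0.02860853]
 [-0.99743244 -0.01441419 -0.07014808]
 [ 0.0696975   0.02968939 -0.99712627]] [ 97.23953126 529.54258725 979.01970036]
0.1 [ 245.42629026 -574.27873562  238.98819314] [-3.07646303e+00 -6.29698882e-01  3.62129385e-04] 87.35811574413091
```

View pics/top0.png

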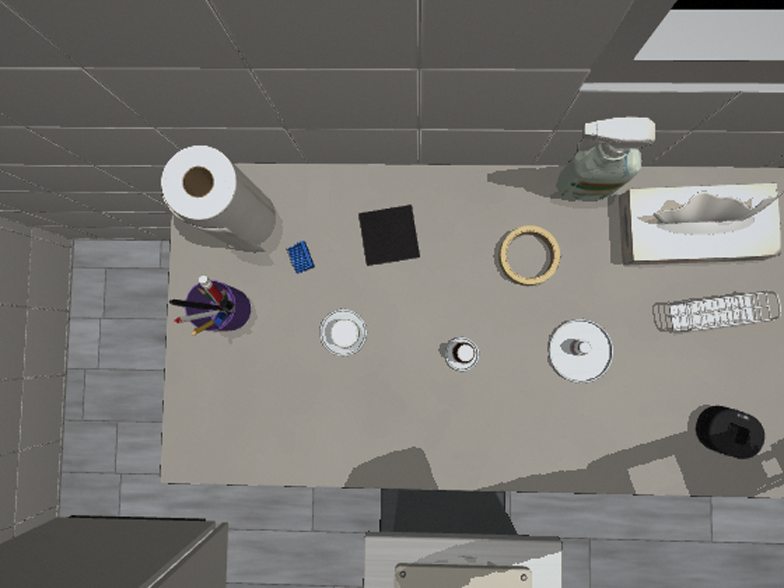

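View pics/scene0.png

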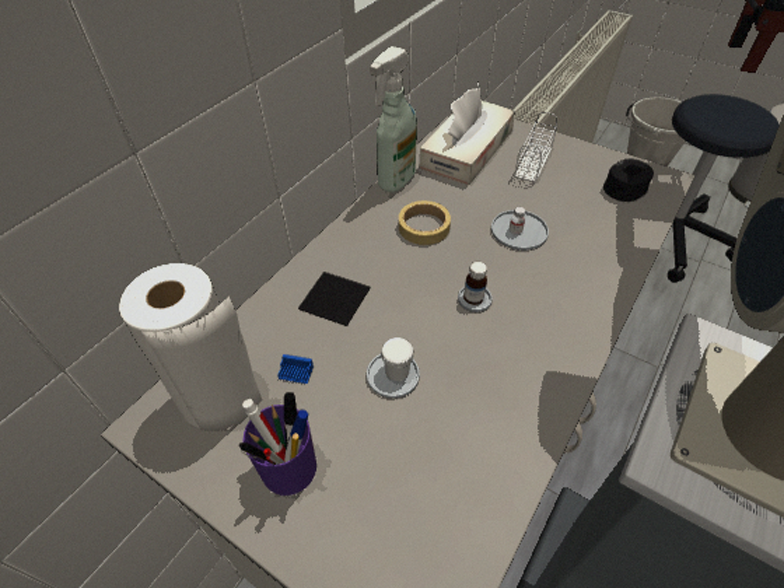

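The top view shows the cup on the medium dish (343,332), the bottle on the small dish (462,353), the vial on the large dish (580,350) and the mat at (389,235). Next I'll enlarge it.

Run:
```python
from workcell import ctrl
import cv2
d=ctrl.get_image("top"); im=d["img"][:,:,::-1]
cv2.imwrite("pics/topraw.png",im)
def c(n,x,y,w,h,s):cv2.imwrite(n,cv2.resize(im[y:y+h,x:x+w],None,fx=s,fy=s,interpolation=cv2.INTER_CUBIC))
c("pics/c1.png",220,130,130,140,4)
c("pics/c2.png",305,220,140,60,5)
```

```text
(no output)
```

View pics/c1.png

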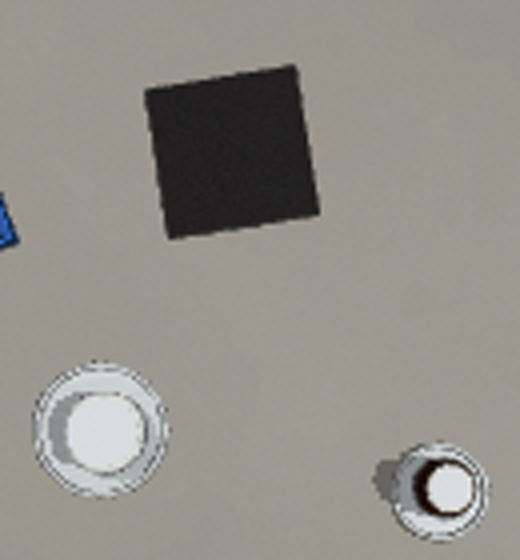

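View pics/c2.png

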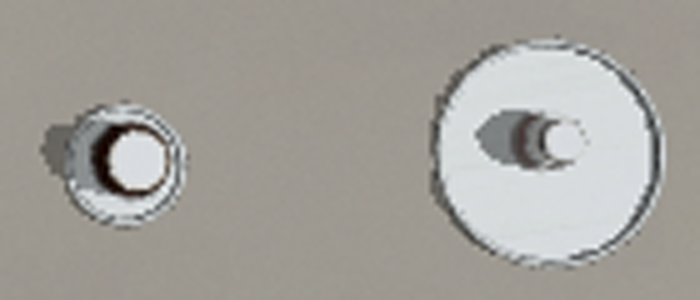

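Crop c1 gives the mat centre at (232,152), medium dish (101.5,430) and cup lid (105,432). The small dish is at (440.5,491) and the bottle cap at (450,488). Crop c2 gives the small dish at (126,165), bottle cap (138.5,161), large dish (550,154) and vial cap (566,140).

```bash
cat > h.py <<'E'
from workcell import ctrl
import numpy as np, cv2
from scipy.spatial.transform import Rotation as Ro
def ray(d,u,v,z):
    r=d["R"].T@np.array([(u-d["cx"])/d["fx"],(v-d["cy"])/d["fy"],1]); c=-d["R"].T@d["t"]
    return (c+r*(z-c[2])/r[2])[:2]
def proj(d,X):
    c=d["R"]@np.array(X,float)+d["t"]; return d["fx"]*c[0]/c[2]+d["cx"],d["fy"]*c[1]/c[2]+d["cy"]
def rel(x,y,z,yaw=None):
    "tool-frame offset from the measured pose to world x,y,z pointing down"
    o=ctrl.get_obs(); R=Ro.from_rotvec(o["orientation"]); 
    return np.round(R.inv().apply(np.array([x,y,z])-o["ee_pos"]),1), R.as_matrix().round(3).tolist()
E
python3 - <<'E'
from h import *
d=ctrl.get_image("top")
f=lambda n,p,s,o,z:print(n,ray(d,(p[0]+.5)/s-.5+o[0],(p[1]+.5)/s-.5+o[1],z).round(1))
A=(4,(220,130));B=(5,(305,220))
f("mat",(232,152),*A,3);f("med",(101.5,430),*A,9);f("cup",(105,432),*A,56)
f("small",(440.5,491),*A,9);f("bot",(450,488),*A,74)
f("small",(126,165),*B,9);f("bot",(138.5,161),*B,74);f("large",(550,154),*B,9);f("vial",(566,140),*B,50)
w=ctrl.get_image("wrist");o=ctrl.get_obs();R=Ro.from_rotvec(o["orientation"])
c=-w["R"].T@w["t"];print("cam in tool",R.inv().apply(c-o["ee_pos"]).round(1),(w["R"]@R.as_matrix()).round(3),w["fx"],w["cx"],w["cy"])
print(rel(477,0,0))
cv2.imwrite("pics/w0.png",w["img"][:,:,::-1])
E
```

```text
mat [643.3 126.3]
med [479.7 198.3]
cup [477.6 190.6]
small [448.    3.3]
bot [450.3   2.9]
small [447.5   3.2]
bot [450.    2.6]
large [ 455.7 -189. ]
vial [ 462.  -185.1]
cam in tool [ 8.510e+01 -1.000e-01 -1.441e+02] [[ 0.001  1.     0.001]
 [-0.953  0.001 -0.302]
 [-0.302 -0.     0.953]] 344.1932978385256 280.45448059544356 215.78156259440223
(array([ 438.6, -437.2,  239.6]), [[0.92, 0.393, -0.0], [0.393, -0.92, 0.001], [0.0, -0.001, -1.0]])
```
View pics/w0.png

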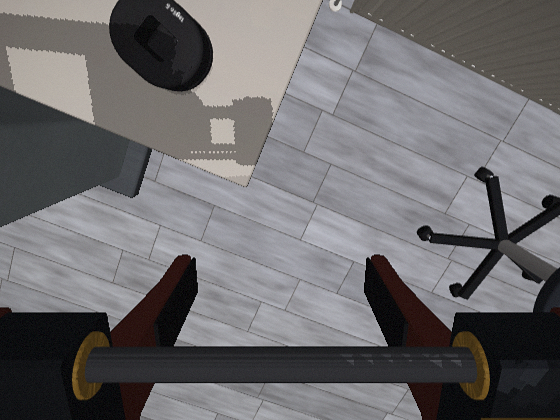

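Careful with the scale: shifts go in units of 20 mm. That gives: 27 mm is 1.35, -21 mm is -1.05.

```bash
python3 jog.py '[1.35,-1.05,0,0,0,0,1.35,-1.05,0,0,0,0,1.35,-1.05,0,0,0,0,1.35,-1.05,0,0,0,0,1.35,-1.05,0,0,0,0]'
python3 jog.py '[1.35,-1.05,0,0,0,0,1.35,-1.05,0,0,0,0,1.35,-1.05,0,0,0,0,1.35,-1.05,0,0,0,0,1.35,-1.05,0,0,0,0]'
python3 jog.py '[1.35,-1.05,0,0,0,0,0,0,0,0,0,0.1,0,0,0,0,0,0.1,0,0,0,0,0,0.1,0,0,0,0,0,0.104]'
python3 jog.py '[0,0,0,0,0,0,0,0,0,0,0,0]'
python3 -c "
from h import *
print(rel(462,-185,120))"
```

```text
t: 0.67
ee_pos: [328.8, -423.7, 239.6]
orientation: [-3.078, -0.629, 0.0]
ft_force: [1.4, 0.3, -0.1]
width: 88.0
grasp_force: 0.0
t: 1.08
ee_pos: [411.9, -274.0, 239.8]
orientation: [3.078, 0.63, 0.0]
ft_force: [0.6, 0.3, -0.6]
width: 87.8
grasp_force: 0.0
t: 1.5
ee_pos: [428.1, -245.1, 239.7]
orientation: [3.142, -0.007, -0.0]
ft_force: [0.5, -0.2, -0.9]
width: 87.7
grasp_force: 0.0
t: 1.67
ee_pos: [427.9, -245.5, 239.7]
orientation: [-3.142, -0.005, 0.0]
ft_force: [0.0, 0.3, -0.3]
width: 88.0
grasp_force: 0.0
(array([ 34.2, -60.4, 119.7]), [[1.0, 0.003, -0.0], [0.003, -1.0, 0.0], [-0.0, -0.0, -1.0]])
```

Scaled: -30 mm is -1.5, 20 mm is 1.

```bash
python3 jog.py '[0.85,-1.5,1,0,0,0,0.85,-1.5,1,0,0,0,0,0,0,0,0,0,0,0,0,0,0,0,0,0,0,0,0,0]'
python3 - <<'E'
from h import *
w=ctrl.get_image("wrist");cv2.imwrite("pics/w1.png",w["img"][:,:,::-1])
print(proj(w,[462,-185,50]),proj(w,[455.7,-189,9]))
np.savez("w1.npz",**{k:w[k] for k in["R","t","fx","fy","cx","cy"]})
E
```

```text
t: 2.08
ee_pos: [462.0, -185.8, 199.8]
orientation: [3.141, 0.004, -0.0]
ft_force: [-0.1, -1.0, 0.3]
width: 87.7
grasp_force: 0.0
(np.float64(280.41899820834493), np.float64(207.05802916995685)) (np.float64(284.3835242262502), np.float64(201.7762175739718))
```

View pics/w1.png

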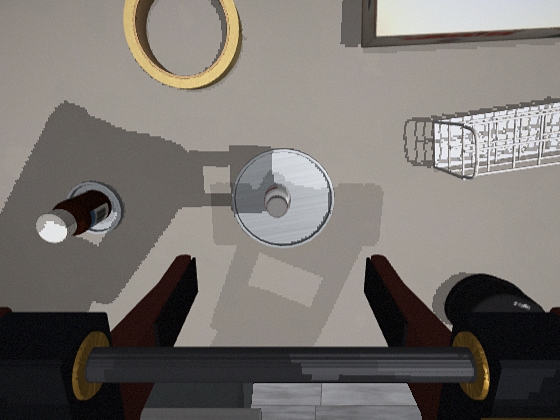

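The vial cap is at about (277,206) and the large dish centre at about (284,198). Both are within 4 mm of the top-camera estimate, so I'll descend and grip.

Scaled: 34 mm is 1.7, -1 mm is -0.05.

```bash
python3 jog.py '[0,-0.05,1.7,0,0,0,0,-0.05,1.7,0,0,0,0,0,1.7,0,0,0,0,0,1.7,0,0,0,0,0,1.7,0,0,0]' 60
python3 jog.py '[0,0,0,0,0,0,0,0,0,0,0,0,0,0,0,0,0,0,0,0,0,0,0,0,0,0,0,0,0,0]' 15
python3 jog.py '[0,0,0,0,0,0,0,0,0,0,0,0,0,0,0,0,0,0,0,0,0,0,0,0,0,0,0,0,0,0]' 15
```

```text
t: 2.55
ee_pos: [462.4, -185.1, 29.2]
orientation: [3.14, -0.001, 0.004]
ft_force: [1.0, -0.9, -0.1]
width: 60.8
grasp_force: 0.0
t: 2.97
ee_pos: [463.5, -184.5, 32.0]
orientation: [3.14, -0.001, 0.006]
ft_force: [0.4, -0.0, -0.8]
width: 29.9
grasp_force: 0.0
t: 3.38
ee_pos: [463.2, -184.2, 31.6]
orientation: [3.14, 0.0, 0.005]
ft_force: [-0.8, -0.6, 11.2]
width: 23.6
grasp_force: 30.0
```

Scaled: -30 mm is -1.5, -15 mm is -0.75.

```bash
python3 jog.py '[0,0,-0.25,0,0,0,0,0,-0.75,0,0,0,0,0,-1.5,0,0,0,0,0,-1.5,0,0,0,0,0,0,0,0,0]'
python3 jog.py '[0,0,0,0,0,0,0,0,0,0,0,0]'
python3 - <<'E'
from h import *
w=ctrl.get_image("wrist");im=w["img"][120:330,160:400,::-1]
cv2.imwrite("pics/w2.png",cv2.resize(im,None,fx=2.5,fy=2.5,interpolation=cv2.INTER_CUBIC))
o=ctrl.get_obs();p=o["ee_pos"];print(p,o["width"],o["grasp_force"],o["ft_force"])
R=Ro.from_rotvec(o["orientation"]).as_matrix()
for k in(0,-10,-20): print(proj(w,p+R@[0,0,k]))
E
```

```text
t: 3.8
ee_pos: [464.8, -184.7, 114.9]
orientation: [3.138, 0.0, 0.012]
ft_force: [0.9, -0.7, 0.0]
width: 24.0
grasp_force: 30.0
t: 3.97
ee_pos: [461.9, -183.5, 110.0]
orientation: [3.141, -0.0, 0.001]
ft_force: [0.3, -0.1, -0.4]
width: 23.8
grasp_force: 30.0
[ 461.43527333 -183.32037282  109.34169185] 23.975655572577363 29.999712109565735 [-0.7063555  -0.86719357 -0.96940557]
(np.float64(281.5396994621517), np.float64(294.9240226160691))
(np.float64(281.6087459970772), np.float64(306.5200573237893))
(np.float64(281.6868915191079), np.float64(319.644223318478))
```

View pics/w2.png

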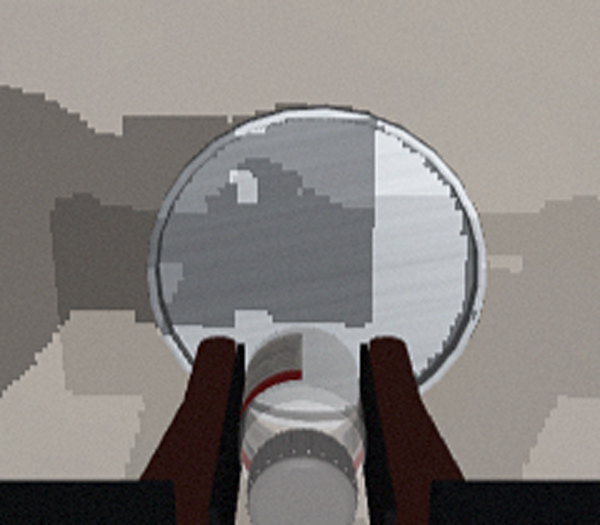

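The vial is held upright between the pads, with its cap at about crop (303,500), as expected. I'll park it on the mat.

Scaled: -31 mm is -1.55, 18 mm is 0.9.

```bash
python3 jog.py '[0.9,-1.55,0,0,0,0,0.9,-1.55,0,0,0,0,0.9,-1.55,0,0,0,0,0.9,-1.55,0,0,0,0,0.9,-1.55,0,0,0,0]'
python3 jog.py '[0.9,-1.55,0,0,0,0,0.9,-1.55,0,0,0,0,0.9,-1.55,0,0,0,0,0.9,-1.55,0,0,0,0,0.9,-1.55,0,0,0,0]'
python3 jog.py '[0,0,0,0,0,0,0,0,0,0,0,0,0,0,0,0,0,0]'
python3 jog.py '[0,0,1.25,0,0,0,0,0,1.25,0,0,0,0,0,0.75,0,0,0,0,0,0,0,0,0,0,0,0,0,0,0]'
```

```text
t: 4.43
ee_pos: [551.6, -27.0, 108.2]
orientation: [-3.141, 0.001, 0.004]
ft_force: [0.7, -0.1, 0.2]
width: 23.7
grasp_force: 30.0
t: 4.85
ee_pos: [641.6, 128.0, 107.8]
orientation: [3.141, 0.0, -0.005]
ft_force: [-0.2, -0.6, -0.5]
width: 23.8
grasp_force: 30.0
t: 5.1
ee_pos: [640.5, 125.9, 108.0]
orientation: [3.141, 0.001, -0.005]
ft_force: [-0.7, 0.2, 0.2]
width: 23.8
grasp_force: 30.0
t: 5.52
ee_pos: [640.9, 125.2, 43.8]
orientation: [3.141, -0.002, -0.004]
ft_force: [-0.1, 0.0, 0.8]
width: 23.8
grasp_force: 30.0
```

Scaled: 6 mm is 0.3, 4 mm is 0.2.

```bash
python3 jog.py '[0,0,0.3,0,0,0,0,0,0.2,0,0,0,0,0,0,0,0,0,0,0,0,0,0,0]'
python3 jog.py '[0,0,0.1,0,0,0,0,0,0.05,0,0,0,0,0,0,0,0,0,0,0,0,0,0,0]'
```

```text
t: 5.85
ee_pos: [642.2, 126.4, 35.1]
orientation: [-3.141, 0.0, -0.001]
ft_force: [0.3, -0.0, -0.3]
width: 23.8
grasp_force: 30.0
t: 6.18
ee_pos: [642.0, 126.4, 31.7]
orientation: [3.142, -0.0, 0.0]
ft_force: [0.3, -0.2, 0.3]
width: 23.8
grasp_force: 30.0
```

```bash
for i in 1 2 3; do python3 jog.py '[0,0,0.04,0,0,0,0,0,0,0,0,0,0,0,0,0,0,0]' | egrep 'ee_|ft'; done
```

```text
ee_pos: [642.1, 126.4, 31.7]
ft_force: [-2.1, -0.4, 6.3]
ee_pos: [642.1, 126.4, 31.6]
ft_force: [-4.1, -1.4, 12.3]
ee_pos: [642.2, 126.5, 31.6]
ft_force: [-5.8, -1.1, 18.9]
```

```bash
python3 jog.py '[0,0,-0.05,0,0,0,0,0,0,0,0,0,0,0,0,0,0,0,0,0,0,0,0,0,0,0,0,0,0,0]' 60
python3 jog.py '[0,0,-1,0,0,0,0,0,-2,0,0,0,0,0,-2,0,0,0,0,0,-2,0,0,0,0,0,-1,0,0,0]'
python3 jog.py '[-1.65,-0.65,0,0,0,0,-1.65,-0.65,0,0,0,0,-1.65,-0.65,0,0,0,0,-1.65,-0.65,0,0,0,0,-1.65,-0.65,0,0,0,0]' 75
python3 jog.py '[0,0,0,0,0,0,0,0,0,0,0,0,0,0,0,0,0,0]'
python3 - <<'E'
from h import *
w=ctrl.get_image("wrist");im=w["img"][60:280,130:430,::-1]
cv2.imwrite("pics/w3.png",cv2.resize(im,None,fx=2.5,fy=2.5,interpolation=cv2.INTER_CUBIC))
g=lambda X:(np.round((np.array(proj(w,X))-[130,60])*2.5))
print(g([477.6,190.6,56+3]),g([479.7,198.3,9]))
np.savez("w3.npz",**{k:w[k] for k in["R","t","fx","fy","cx","cy"]})
E
```

```text
t: 7.35
ee_pos: [641.9, 126.3, 29.9]
orientation: [3.142, -0.0, -0.001]
ft_force: [-0.6, -1.0, -0.5]
width: 53.7
grasp_force: 0.0
t: 7.77
ee_pos: [643.9, 126.7, 195.1]
orientation: [-3.141, 0.0, -0.009]
ft_force: [1.4, 1.1, 0.8]
width: 59.9
grasp_force: 0.0
t: 8.18
ee_pos: [475.4, 191.6, 190.1]
orientation: [3.142, -0.001, -0.0]
ft_force: [-0.5, 1.3, -0.5]
width: 75.4
grasp_force: 0.0
t: 8.43
ee_pos: [477.9, 191.7, 190.6]
orientation: [-3.141, -0.001, -0.002]
ft_force: [0.4, -0.5, 0.2]
width: 75.1
grasp_force: 0.0
[382. 384.] [361. 341.]
```

View pics/w3.png

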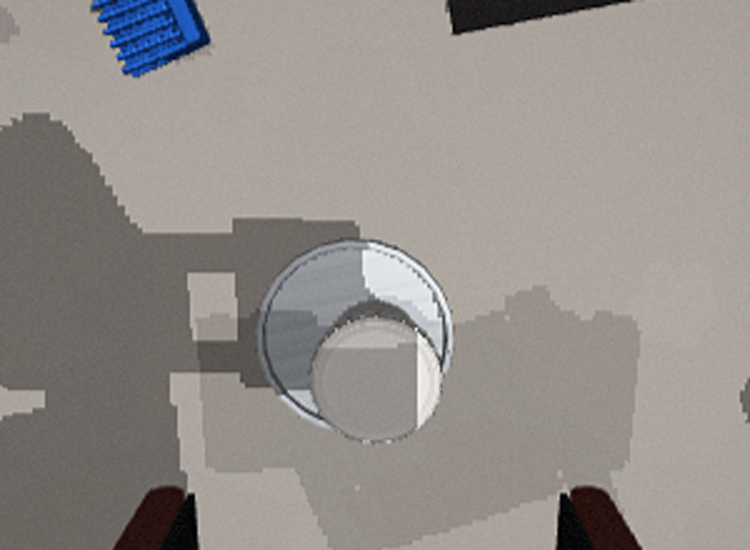

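The medium dish is centred at about crop (355,336) and the cup lid at (376,380). Both are offset about 2 mm from the top-camera prediction in the same direction, so displacements between them can be trusted. I'll grip the cup.

Scaled: 9 mm is 0.45, 34 mm is 1.7.

```bash
python3 jog.py '[0.025,0,1.7,0,0,0,0.025,0,1.7,0,0,0,0,0,1.7,0,0,0,0,0,1.4,0,0,0,0,0,0.45,0,0,0]' 70
python3 jog.py '[0,0,0,0,0,0,0,0,0,0,0,0,0,0,0,0,0,0,0,0,0,0,0,0,0,0,0,0,0,0]' 35
python3 jog.py '[0,0,0,0,0,0,0,0,0,0,0,0,0,0,0,0,0,0]' 
python3 jog.py '[0,0,-0.25,0,0,0,0,0,-0.75,0,0,0,0,0,-1.5,0,0,0,0,0,-1.5,0,0,0,0,0,-1,0,0,0]'
python3 jog.py '[0,0,0,0,0,0,0,0,0,0,0,0,0,0,0,0,0,0]'
python3 - <<'E'
from h import *
w=ctrl.get_image("wrist");im=w["img"][60:330,130:430,::-1]
cv2.imwrite("pics/w4.png",cv2.resize(im,None,fx=2.2,fy=2.2,interpolation=cv2.INTER_CUBIC))
p=ctrl.get_obs()["ee_pos"]
print((np.array(proj(w,p-[0,0,0]+[0,0,9]))-[130,60])*2.2,(np.array(proj(w,[479.7,198.3,9]))-[130,60])*2.2)
E
```

```text
t: 8.9
ee_pos: [477.1, 190.1, 47.5]
orientation: [3.14, -0.002, -0.007]
ft_force: [-0.2, 0.2, 0.3]
width: 70.2
grasp_force: 0.0
t: 9.32
ee_pos: [479.2, 191.8, 52.9]
orientation: [-3.141, 0.0, -0.005]
ft_force: [0.0, 0.0, 3.3]
width: 43.4
grasp_force: 30.0
t: 9.57
ee_pos: [479.3, 191.8, 52.8]
orientation: [-3.141, 0.0, -0.005]
ft_force: [-1.1, -1.3, 9.3]
width: 43.9
grasp_force: 30.0
t: 9.98
ee_pos: [478.5, 191.7, 154.0]
orientation: [-3.141, 0.0, -0.003]
ft_force: [0.9, 0.4, -0.4]
width: 43.2
grasp_force: 30.0
t: 10.23
ee_pos: [477.4, 191.2, 150.9]
orientation: [3.141, -0.0, -0.001]
ft_force: [0.1, -0.3, -1.0]
width: 43.4
grasp_force: 30.0
[334.97956381 539.54478501] [314.8261771  323.30259807]
```

View pics/w4.png

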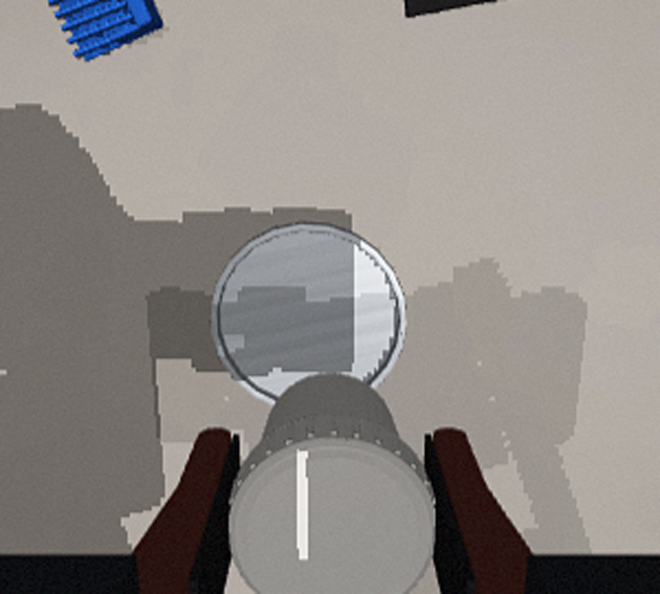

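```bash
python3 jog.py '[-0.1,1.75,-0.3,0,0,0,-0.1,1.75,-0.3,0,0,0,-0.1,1.75,-0.3,0,0,0,-0.1,1.75,0,0,0,0,-0.1,1.75,0,0,0,0]'
python3 jog.py '[-0.1,1.75,0,0,0,0,-0.1,1.75,0,0,0,0,-0.1,1.75,0,0,0,0,-0.1,1.75,0,0,0,0,-0.1,1.75,0,0,0,0]'
python3 jog.py '[0,1.45,0,0,0,0,0,0,0,0,0,0,0,0,0,0,0,0,0,0,0,0,0,0,0,0,0,0,0,0]'
python3 - <<'E'
from h import *
w=ctrl.get_image("wrist");im=w["img"][60:330,130:430,::-1]
cv2.imwrite("pics/w5.png",cv2.resize(im,None,fx=2.2,fy=2.2,interpolation=cv2.INTER_CUBIC))
np.savez("w5.npz",**{k:w[k] for k in["R","t","fx","fy","cx","cy"]})
print((np.array(proj(w,[455.7,-189,9]))-[130,60])*2.2,(np.array(proj(w,[457.7,-187,9]))-[130,60])*2.2)
for a in np.arange(0,360,30): print(a,((np.array(proj(w,[455.7+52*np.cos(np.radians(a)),-189+52*np.sin(np.radians(a)),9]))-[130,60])*2.2).round(),end=' ')
E
```

```text
t: 10.7
ee_pos: [466.9, 15.0, 168.3]
orientation: [3.142, 0.001, -0.003]
ft_force: [0.6, 0.5, 0.0]
width: 43.4
grasp_force: 30.0
t: 11.12
ee_pos: [456.6, -160.0, 167.9]
orientation: [-3.141, 0.0, 0.004]
ft_force: [0.5, 1.0, 0.6]
width: 43.0
grasp_force: 30.0
t: 11.53
ee_pos: [457.4, -186.4, 168.5]
orientation: [-3.141, -0.001, 0.003]
ft_force: [-0.0, 0.4, 0.6]
width: 43.3
grasp_force: 30.0
[339.38539306 320.31963976] [334.60075881 315.68533959]
0 [340. 194.] 30 [275. 212.] 60 [229. 259.] 90 [215. 320.] 120 [234. 379.] 150 [279. 420.] 180 [339. 435.] 210 [399. 420.] 240 [445. 379.] 270 [464. 321.] 300 [451. 259.] 330 [405. 212.]
```

View pics/w5.png

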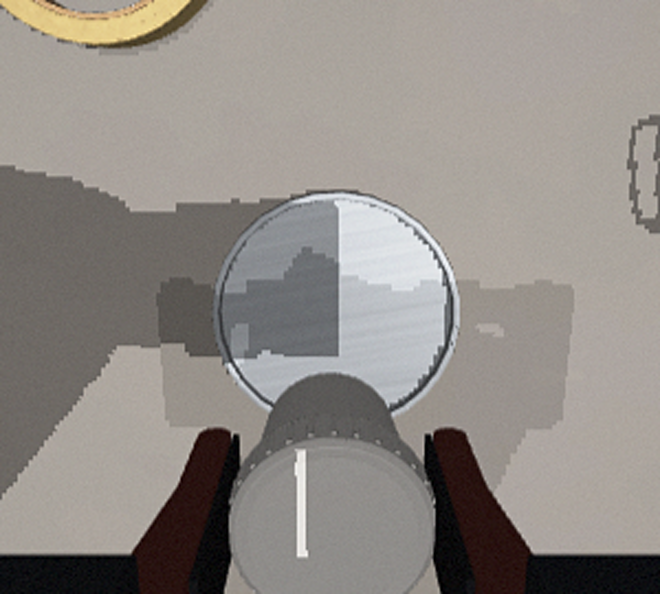

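Dish edges are at 214 and 460 with the top at 190, so its centre is about (457,-188.3). I'll lower the cup with a 2 mm correction.

```bash
python3 jog.py '[0,0.09,1.7,0,0,0,0,0,1.7,0,0,0,0,0,1.2,0,0,0,0,0,0.75,0,0,0,0,0,0.25,0,0,0]'
python3 jog.py '[0,0,0,0,0,0,0,0,0,0,0,0,0,0,0,0,0,0]'
for i in 1 2 3; do python3 jog.py '[0,0,0.05,0,0,0,0,0,0,0,0,0,0,0,0,0,0,0]' | egrep 'ee_|ft'; done
```

```text
t: 12.0
ee_pos: [456.5, -187.6, 55.0]
orientation: [-3.14, -0.003, 0.006]
ft_force: [0.1, 0.5, -0.6]
width: 43.3
grasp_force: 30.0
t: 12.25
ee_pos: [458.8, -189.4, 58.4]
orientation: [3.141, 0.001, 0.003]
ft_force: [0.5, -0.0, 0.4]
width: 43.0
grasp_force: 30.0
ee_pos: [458.3, -189.6, 57.0]
ft_force: [0.7, -0.2, -0.6]
ee_pos: [457.9, -189.5, 55.3]
ft_force: [0.9, -0.6, -0.3]
ee_pos: [457.9, -189.4, 54.2]
ft_force: [-0.0, -0.5, -0.7]
```

```bash
for i in 1 2 3; do python3 jog.py '[-0.01,-0.015,0.04,0,0,0,0,0,0,0,0,0,0,0,0,0,0,0]' | egrep 'ee_|ft'; done
```

```text
ee_pos: [457.7, -189.1, 53.4]
ft_force: [-0.6, -0.2, -0.8]
ee_pos: [457.7, -188.9, 52.8]
ft_force: [-1.0, -0.2, 2.1]
ee_pos: [457.9, -188.8, 52.7]
ft_force: [-0.9, -0.2, 10.3]
```

```bash
python3 jog.py '[0,0,-0.025,0,0,0,0,0,0,0,0,0,0,0,0,0,0,0,0,0,0,0,0,0,0,0,0,0,0,0]' 70
python3 jog.py '[0,0,-1,0,0,0,0,0,-2,0,0,0,0,0,-2,0,0,0,0,0,-2,0,0,0,0,0,-0.5,0,0,0]'
python3 jog.py '[-0.05,-1.9,0,0,0,0,-0.05,-1.9,0,0,0,0,-0.05,-1.9,0,0,0,0,-0.1,-1.9,0,0,0,0,-0.05,-1.9,0,0,0,0]' 65
python3 jog.py '[0,-0.1,0,0,0,0,0,0,0,0,0,0,0,0,0,0,0,0,0,0,0,0,0,0]'
python3 - <<'E'
from h import *
w=ctrl.get_image("wrist");im=w["img"][60:330,130:430,::-1]
cv2.imwrite("pics/w6.png",cv2.resize(im,None,fx=2.2,fy=2.2,interpolation=cv2.INTER_CUBIC))
np.savez("w6.npz",**{k:w[k] for k in["R","t","fx","fy","cx","cy"]})
q=lambda X:((np.array(proj(w,X))-[130,60])*2.2).round()
print(q([450.2,2.8,77]),q([447.8,3.2,9]),[q([447.8+x,3.2+y,9]) for x,y in((28,0),(-28,0),(0,28),(0,-28))])
E
```

```text
t: 14.17
ee_pos: [457.2, -188.4, 52.2]
orientation: [-3.141, 0.0, 0.001]
ft_force: [-0.3, -0.0, 0.7]
width: 69.4
grasp_force: 0.0
t: 14.58
ee_pos: [459.9, -189.6, 207.8]
orientation: [3.138, -0.0, 0.012]
ft_force: [0.9, -0.5, 0.9]
width: 70.1
grasp_force: 0.0
t: 15.0
ee_pos: [450.6, 3.0, 202.0]
orientation: [-3.142, 0.001, 0.001]
ft_force: [0.3, 0.3, 1.1]
width: 65.1
grasp_force: 0.0
t: 15.33
ee_pos: [451.4, 2.6, 202.1]
orientation: [3.141, -0.002, -0.0]
ft_force: [0.3, -0.4, -0.6]
width: 65.0
grasp_force: 0.0
[333. 345.] [331. 305.] [array([331., 244.]), array([331., 362.]), array([271., 305.]), array([392., 305.])]
```

View pics/w6.png

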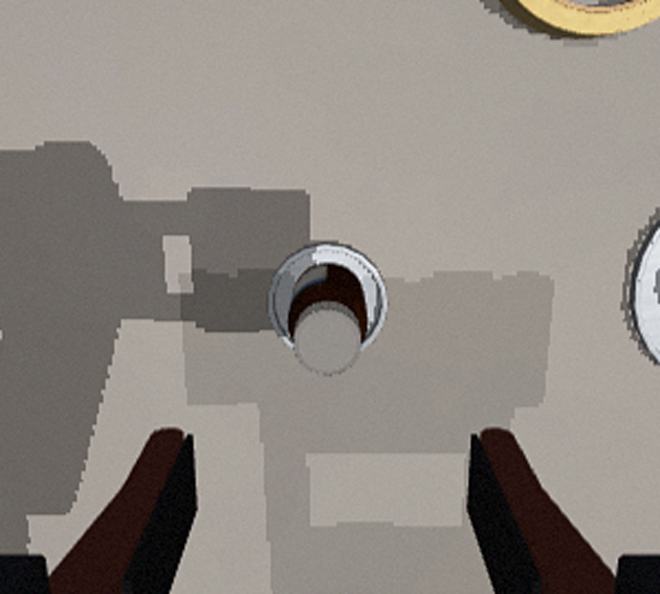

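The bottle cap is at about (328,338) and the small dish at about (328,301), so the bottle sits at about (451.3,3.8). I'll grip it.

```bash
python3 jog.py '[0,-0.05,1.7,0,0,0,0,0,1.7,0,0,0,0,0,1.7,0,0,0,0,0,1.7,0,0,0,0,0,1.35,0,0,0]' 60
python3 jog.py '[0,0,0,0,0,0,0,0,0,0,0,0,0,0,0,0,0,0,0,0,0,0,0,0,0,0,0,0,0,0]' 25
python3 jog.py '[0,0,0,0,0,0,0,0,0,0,0,0,0,0,0,0,0,0]' 
python3 jog.py '[0,0,-0.25,0,0,0,0,0,-0.75,0,0,0,0,0,-1.5,0,0,0,0,0,-1.5,0,0,0,0,0,-1,0,0,0]'
python3 jog.py '[0,0,0,0,0,0,0,0,0,0,0,0,0,0,0,0,0,0]'
```

```text
t: 15.8
ee_pos: [450.9, 3.1, 37.3]
orientation: [3.142, -0.004, -0.001]
ft_force: [0.2, 0.1, 0.2]
width: 59.8
grasp_force: 0.0
t: 16.22
ee_pos: [452.8, 4.2, 41.1]
orientation: [3.141, -0.001, 0.006]
ft_force: [0.2, -1.7, 2.2]
width: 32.1
grasp_force: 30.0
t: 16.47
ee_pos: [452.8, 4.3, 41.1]
orientation: [3.141, 0.0, 0.006]
ft_force: [-0.5, -2.7, 8.7]
width: 31.8
grasp_force: 30.0
t: 16.88
ee_pos: [451.9, 4.6, 142.3]
orientation: [-3.142, 0.0, -0.004]
ft_force: [0.6, 0.1, -1.0]
width: 32.0
grasp_force: 30.0
t: 17.13
ee_pos: [450.8, 4.6, 139.1]
orientation: [-3.142, 0.0, 0.0]
ft_force: [-0.5, -0.1, -0.9]
width: 31.9
grasp_force: 30.0
```

```bash
python3 jog.py '[0.25,-1.6,0,0,0,0,0.25,-1.6,0,0,0,0,0.25,-1.6,0,0,0,0,0.25,-1.6,0,0,0,0,0.25,-1.6,0,0,0,0]'
python3 jog.py '[0.25,-1.75,0,0,0,0,0,0,0,0,0,0,0,0,0,0,0,0,0,0,0,0,0,0,0,0,0,0,0,0]'
python3 - <<'E'
from h import *
w=ctrl.get_image("wrist");im=w["img"][60:330,130:430,::-1]
cv2.imwrite("pics/w7.png",cv2.resize(im,None,fx=2.2,fy=2.2,interpolation=cv2.INTER_CUBIC))
q=lambda X:((np.array(proj(w,X))-[130,60])*2.2).round()
p=ctrl.get_obs()["ee_pos"]
print(q([479.7,198.3,9]),[q([479.7+x,198.3+y,9]) for x,y in((39,0),(-39,0),(0,39),(0,-39))],p,q(p+[0,0,36]),q(p+[3,0,36]))
E
```

```text
t: 17.55
ee_pos: [475.3, 165.7, 137.6]
orientation: [3.141, -0.001, -0.005]
ft_force: [0.8, -0.6, -0.7]
width: 32.3
grasp_force: 30.0
t: 17.97
ee_pos: [480.4, 198.2, 138.4]
orientation: [3.141, -0.002, -0.004]
ft_force: [-0.5, 0.8, -0.9]
width: 31.9
grasp_force: 30.0
[332. 340.] [array([332., 237.]), array([332., 434.]), array([229., 340.]), array([435., 340.])] [480.71513758 198.14366277 138.65855579] [336. 627.] [336. 612.]
```

View pics/w7.png

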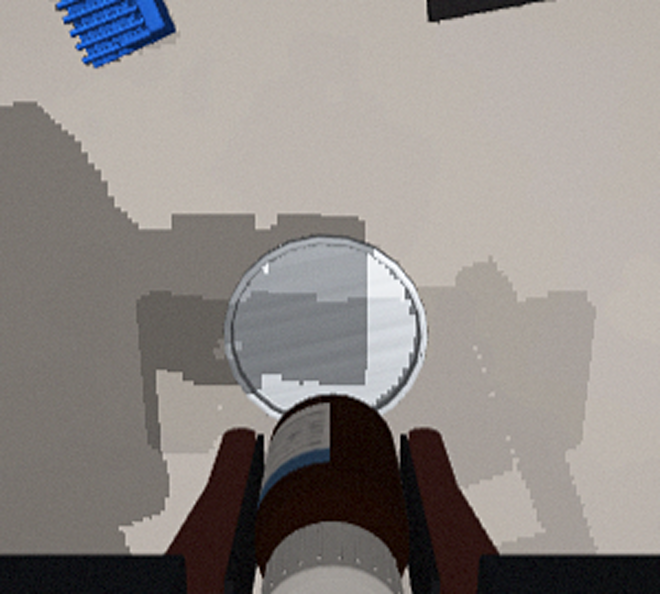

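The medium dish spans 225–428 with its top at 235, giving a centre of about (480.3,199.7). I'll shift 1.5 mm and lower the bottle.

```bash
python3 jog.py '[0,-0.075,1.7,0,0,0,0,0,1.5,0,0,0,0,0,1,0,0,0,0,0,0.5,0,0,0,0,0,0,0,0,0]'
python3 jog.py '[0,0,0,0,0,0,0,0,0,0,0,0,0,0,0,0,0,0]'|egrep 'ee_|ft'
for i in 1 2 3; do python3 jog.py '[0,0,0.05,0,0,0,0,0,0,0,0,0,0,0,0,0,0,0]' | egrep 'ee_|ft'; done
```

```text
t: 18.43
ee_pos: [480.0, 199.5, 43.5]
orientation: [3.14, -0.003, -0.006]
ft_force: [0.5, -0.0, -0.6]
width: 32.2
grasp_force: 30.0
ee_pos: [482.4, 201.2, 46.7]
ft_force: [0.6, 0.3, -1.7]
ee_pos: [481.7, 201.1, 44.9]
ft_force: [0.6, 0.7, -1.2]
ee_pos: [481.4, 201.0, 43.4]
ft_force: [1.0, 0.3, -0.3]
ee_pos: [481.3, 201.0, 42.3]
ft_force: [-0.4, -0.3, -1.0]
```

Scaled: 1 mm is 0.05, -0.8 mm is -0.04.

```bash
python3 jog.py '[-0.04,0.05,0,0,0,0,0,0,0,0,0,0,0,0,0,0,0,0]' | egrep 'ee_|ft'; for i in 1 2 3; do python3 jog.py '[0,0,0.04,0,0,0,0,0,0,0,0,0,0,0,0,0,0,0]' | egrep 'ee_|ft'; done
```

```text
ee_pos: [480.5, 199.9, 42.4]
ft_force: [-0.6, 0.6, -1.1]
ee_pos: [480.6, 200.0, 41.5]
ft_force: [-1.6, 0.2, -0.6]
ee_pos: [480.7, 200.0, 41.1]
ft_force: [-0.7, -0.4, 5.0]
ee_pos: [480.7, 200.0, 41.1]
ft_force: [-4.5, -2.0, 14.9]
```

```bash
python3 jog.py '[0,0,-0.025,0,0,0,0,0,0,0,0,0,0,0,0,0,0,0,0,0,0,0,0,0,0,0,0,0,0,0]' 60
python3 jog.py '[0,0,-1,0,0,0,0,0,-2,0,0,0,0,0,-2,0,0,0,0,0,-1,0,0,0,0,0,-0.5,0,0,0]'
python3 jog.py '[1.6,0.75,0,0,0,0,1.6,0.75,0,0,0,0,1.6,0.75,0,0,0,0,1.6,0.75,0,0,0,0,1.65,0.7,0,0,0,0]' 55
python3 jog.py '[0,0,0,0,0,0,0,0,0,0,0,0,0,0,0,0,0,0,0,0,0,0,0,0]'
```

```text
t: 20.85
ee_pos: [480.5, 200.0, 40.2]
orientation: [3.141, -0.0, -0.001]
ft_force: [-0.0, -0.1, -0.4]
width: 59.1
grasp_force: 0.0
t: 21.27
ee_pos: [482.1, 200.6, 173.6]
orientation: [-3.14, 0.0, -0.007]
ft_force: [0.6, 0.1, 0.4]
width: 59.8
grasp_force: 0.0
t: 21.68
ee_pos: [642.1, 124.9, 169.0]
orientation: [3.141, -0.0, -0.003]
ft_force: [2.0, 0.6, -0.5]
width: 55.1
grasp_force: 0.0
t: 22.02
ee_pos: [639.9, 126.4, 169.5]
orientation: [3.141, 0.001, -0.004]
ft_force: [-0.8, -0.9, -0.5]
width: 54.9
grasp_force: 0.0
```

```bash
python3 jog.py '[0.05,0,1.7,0,0,0,0.05,0,1.7,0,0,0,0,0,1.7,0,0,0,0,0,1.25,0,0,0,0,0,0.45,0,0,0]'
python3 jog.py '[0,0,0,0,0,0,0,0,0,0,0,0,0,0,0,0,0,0,0,0,0,0,0,0,0,0,0,0,0,0]' 18
python3 jog.py '[0,0,0,0,0,0,0,0,0,0,0,0,0,0,0,0,0,0,0,0,0,0,0,0]'
```

```text
t: 22.43
ee_pos: [639.7, 126.3, 30.6]
orientation: [3.14, 0.002, -0.011]
ft_force: [-0.1, -0.1, -0.5]
width: 54.6
grasp_force: 0.0
t: 22.85
ee_pos: [644.7, 126.2, 36.3]
orientation: [-3.141, 0.0, -0.004]
ft_force: [0.2, 0.3, 0.8]
width: 25.1
grasp_force: 0.0
t: 23.18
ee_pos: [644.7, 126.2, 36.2]
orientation: [-3.141, 0.001, -0.004]
ft_force: [-1.0, 0.5, 6.7]
width: 24.0
grasp_force: 30.0
```

The arm settled high and gripped too near the cap, so I'll regrip lower.

Scaled: 4 mm is 0.2, -2.5 mm is -0.125.

```bash
python3 jog.py '[0,0,0,0,0,0,0,0,0,0,0,0,0,0,0,0,0,0,0,0,0,0,0,0,0,0,0,0,0,0]' 40
python3 jog.py '[-0.125,0,0.2,0,0,0,0,0,0.05,0,0,0,0,0,0,0,0,0,0,0,0,0,0,0,0,0,0,0,0,0]' 
python3 jog.py '[0,0,0,0,0,0,0,0,0,0,0,0,0,0,0,0,0,0,0,0,0,0,0,0]'
```

```text
t: 23.6
ee_pos: [643.5, 125.9, 34.3]
orientation: [3.142, -0.0, -0.0]
ft_force: [0.7, 0.0, -0.4]
width: 40.1
grasp_force: 0.0
t: 24.02
ee_pos: [641.1, 126.0, 29.4]
orientation: [3.142, -0.0, -0.0]
ft_force: [0.1, -0.1, 0.2]
width: 40.3
grasp_force: 0.0
t: 24.35
ee_pos: [641.2, 126.0, 29.5]
orientation: [-3.142, 0.0, -0.0]
ft_force: [0.6, -0.2, -0.3]
width: 40.1
grasp_force: 0.0
```

Scaled: -1 mm is -0.05, 1 mm is 0.05.

```bash
python3 jog.py '[0.05,0,-0.05,0,0,0,0,0,0,0,0,0,0,0,0,0,0,0,0,0,0,0,0,0,0,0,0,0,0,0]' 18
python3 jog.py '[0,0,0,0,0,0,0,0,0,0,0,0,0,0,0,0,0,0,0,0,0,0,0,0]'
python3 jog.py '[0,0,-0.25,0,0,0,0,0,-0.75,0,0,0,0,0,-1.5,0,0,0,0,0,-1.5,0,0,0,0,0,-1.5,0,0,0]'
python3 jog.py '[0,0,0,0,0,0,0,0,0,0,0,0,0,0,0,0,0,0,0,0,0,0,0,0]'
```

```text
t: 24.77
ee_pos: [642.3, 126.0, 30.6]
orientation: [-3.142, 0.0, -0.001]
ft_force: [-0.4, 0.3, 0.5]
width: 23.9
grasp_force: 30.0
t: 25.1
ee_pos: [642.3, 126.0, 30.6]
orientation: [-3.142, 0.0, -0.0]
ft_force: [1.3, -0.2, 2.2]
width: 23.8
grasp_force: 30.0
t: 25.52
ee_pos: [641.7, 125.9, 142.5]
orientation: [3.142, -0.0, -0.001]
ft_force: [1.6, -0.4, 0.2]
width: 23.7
grasp_force: 30.0
t: 25.85
ee_pos: [641.1, 125.8, 139.5]
orientation: [3.141, -0.0, -0.003]
ft_force: [-1.4, 0.5, -0.5]
width: 23.9
grasp_force: 30.0
```

Scaled: -32 mm is -1.6, 20 mm is 1.

```bash
python3 jog.py '[-1.6,1,0,0,0,0,-1.6,1,0,0,0,0,-1.6,1,0,0,0,0,-1.6,1,0,0,0,0,-1.6,1,0,0,0,0]'
python3 jog.py '[-1.6,1.05,0,0,0,0,0,0,0,0,0,0,0,0,0,0,0,0,0,0,0,0,0,0,0,0,0,0,0,0]'
python3 - <<'E'
from h import *
w=ctrl.get_image("wrist");im=w["img"][60:330,130:430,::-1]
cv2.imwrite("pics/w8.png",cv2.resize(im,None,fx=2.2,fy=2.2,interpolation=cv2.INTER_CUBIC))
q=lambda X:((np.array(proj(w,X))-[130,60])*2.2).round()
p=ctrl.get_obs()["ee_pos"]
print([q([447.8+x,3.2+y,9]) for x,y in((0,0),(28,0),(-28,0),(0,28),(0,-28))],p,q(p+[0,0,22]),q(p+[3,0,22]))
E
```

```text
t: 26.27
ee_pos: [479.3, 25.3, 139.2]
orientation: [3.141, 0.0, -0.005]
ft_force: [-0.5, -0.7, 0.4]
width: 23.5
grasp_force: 30.0
t: 26.68
ee_pos: [451.3, 5.3, 140.3]
orientation: [-3.142, -0.0, -0.001]
ft_force: [-0.5, 0.5, -0.1]
width: 24.1
grasp_force: 30.0
[array([339., 346.]), array([339., 274.]), array([338., 414.]), array([265., 346.]), array([412., 346.])] [451.24250178   5.409833   140.29412505] [334. 578.] [334. 564.]
```

View pics/w8.png

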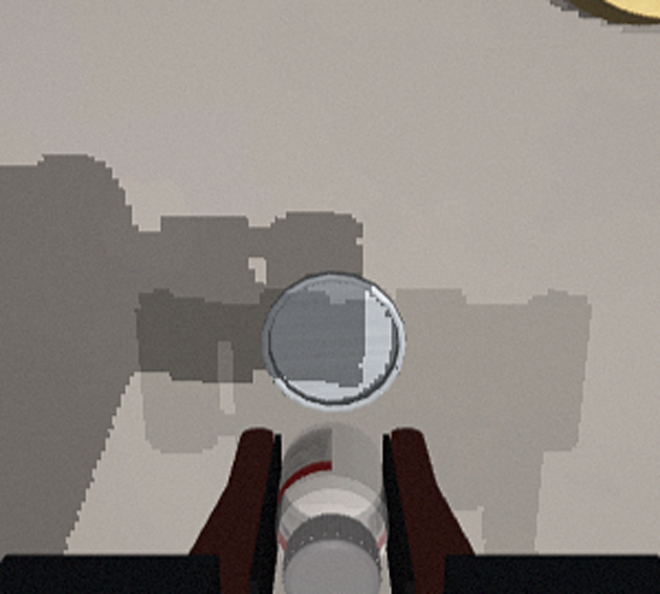

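The small dish spans 262–405 and 271–410, giving a centre of about (449.1,4.3). The vial is upright in the grip, so I'll lower it slowly.

Careful with the scale: shifts go in units of 20 mm. That gives: 20 mm is 1, 34 mm is 1.7.

```bash
python3 jog.py '[-0.085,0.05,1.7,0,0,0,0,0,1.5,0,0,0,0,0,1,0,0,0,0,0,0.6,0,0,0,0,0,0,0,0,0]'
python3 jog.py '[0,0,0,0,0,0,0,0,0,0,0,0,0,0,0,0,0,0,0,0,0,0,0,0]'|egrep 'ee_|ft'
for i in 1 2 3; do python3 jog.py '[0,0,0.1,0,0,0,0,0,0,0,0,0,0,0,0,0,0,0]' | egrep 'ee_|ft'; done
```

```text
t: 27.15
ee_pos: [447.6, 4.6, 42.0]
orientation: [-3.141, -0.001, 0.007]
ft_force: [1.1, -0.7, -0.2]
width: 23.9
grasp_force: 30.0
ee_pos: [449.2, 4.1, 45.4]
ft_force: [0.0, -0.7, -0.4]
ee_pos: [448.5, 4.0, 42.7]
ft_force: [0.8, 0.3, -0.4]
ee_pos: [448.3, 4.0, 40.4]
ft_force: [-0.3, 0.7, -0.7]
ee_pos: [448.3, 4.0, 38.3]
ft_force: [-0.1, -0.7, 0.9]
```

```bash
python3 jog.py '[0.05,0,0.15,0,0,0,0,0,0.1,0,0,0,0,0,0,0,0,0,0,0,0,0,0,0]'|egrep 'ee_|ft'
for i in 1 2 3 4; do python3 jog.py '[0,0,0.04,0,0,0,0,0,0,0,0,0,0,0,0,0,0,0]' | egrep 'ee_|ft'; done
```

```text
ee_pos: [449.3, 4.0, 33.3]
ft_force: [-0.8, -0.6, 0.5]
ee_pos: [449.4, 4.0, 32.7]
ft_force: [0.3, 0.1, 0.1]
ee_pos: [449.4, 4.0, 31.9]
ft_force: [0.2, 0.1, -0.3]
ee_pos: [449.3, 4.0, 31.0]
ft_force: [-0.5, 0.5, 1.0]
ee_pos: [449.5, 4.0, 30.6]
ft_force: [-1.0, -0.6, 4.4]
```

Scaled: 38 mm is 1.9, -20 mm is -1.

```bash
python3 jog.py '[0,0,0,0,0,0,0,0,0,0,0,0,0,0,0,0,0,0,0,0,0,0,0,0,0,0,0,0,0,0]' 50
python3 jog.py '[0,0,-1,0,0,0,0,0,-2,0,0,0,0,0,-2,0,0,0,0,0,-2,0,0,0,0,0,-2,0,0,0]'
python3 jog.py '[0,1.9,0,0,0,0,0,1.9,0,0,0,0,0,1.9,0,0,0,0,0,1.9,0,0,0,0,0,1.9,0,0,0,0]'
python3 jog.py '[-0.75,1.75,0,0,0,0,-0.75,1.75,0,0,0,0,-0.75,1.75,0,0,0,0,-0.75,1.75,0,0,0,0,-0.75,1.75,0,0,0,0]'
python3 jog.py '[0,0,0,0,0,0,0,0,0,0,0,0,0,0,0,0,0,0,0,0,0,0,0,0]'
python3 - <<'E'
from h import *
d=ctrl.get_image("top");im=d["img"][205:285,225:445,::-1]
cv2.imwrite("pics/t9.png",cv2.resize(im,None,fx=3.6,fy=3.6,interpolation=cv2.INTER_CUBIC))
q=lambda x,y,z:((np.array(proj(d,[x,y,z]))-[225,205]+.5)*3.6-.5).round(1)
for n,X in dict(large=(455.7,-189,59),med=(479.7,198.3,77),small=(447.8,3.2,53)).items(): print(n,q(*X[:2],9),q(*X))
E
```

```text
t: 29.98
ee_pos: [449.4, 4.0, 30.2]
orientation: [-3.142, 0.0, 0.0]
ft_force: [-0.3, 0.2, -1.3]
width: 49.6
grasp_force: 0.0
t: 30.4
ee_pos: [448.7, 4.0, 212.0]
orientation: [-3.142, 0.0, 0.001]
ft_force: [0.7, 0.0, -0.5]
width: 50.2
grasp_force: 0.0
t: 30.82
ee_pos: [448.9, -187.6, 210.5]
orientation: [3.141, 0.0, 0.001]
ft_force: [0.9, -0.1, 0.2]
width: 50.0
grasp_force: 0.0
t: 31.23
ee_pos: [373.1, -362.5, 210.2]
orientation: [-3.141, 0.0, 0.0]
ft_force: [0.5, -0.0, 1.3]
width: 50.1
grasp_force: 0.0
t: 31.57
ee_pos: [374.5, -359.8, 210.1]
orientation: [-3.141, -0.001, 0.001]
ft_force: [0.3, -0.1, -0.3]
width: 50.0
grasp_force: 0.0
large [683.9 164.7] [706.  165.3]
med [ 73.3 116.9] [ 59.5 114.3]
small [378.6 172.1] [383.8 173. ]
```

View pics/t9.png

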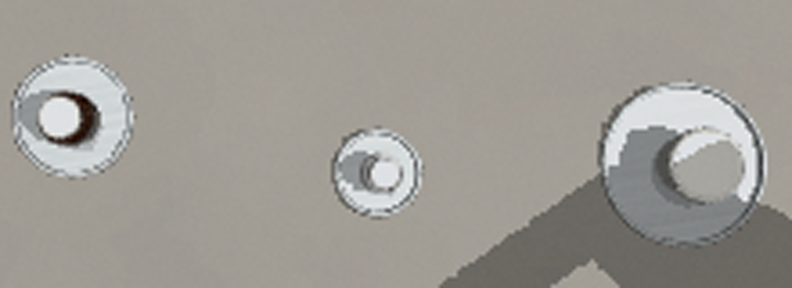

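All three stand upright on their own dishes: bottle cap at (61,117), vial cap at (385,174) and cup lid at (706,165). Each is within about 2 mm of its dish centre.

```bash
python3 -c "
from workcell import ctrl
print(ctrl.close_job())"
```

```text
the job is handed in; nothing more can be done
None
```

I handed in the job with the vial, brown bottle and cup each upright on its own dish, within about 2 mm of centre in the final top view, and the tape roll, comb and pen pot left alone; it took about 32 s of the 106 s.

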